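# Chuck the sanding drum in the upright drill

## Robot

A 7-joint arm with a two-finger parallel gripper is mounted at the origin on the work surface. World frame = base frame: x ahead of the robot, y to its left, z up, the work surface at z = 0. Lengths are in m, angles in rad, forces in N, time in s.
With the tool pointing down it reaches from about 0.425 to 0.875 m from the base axis. Payload 4.7 kg.
Tool frame: the origin (TCP) lies on the centre line of the jaws, within the pads' length; the fingertips stand 22 mm ahead of it and the grasp point (between the pads) lies 3 mm ahead of it; z points along the fingers, y is the direction in which the jaws open and shut (so a half turn about z gives the same grasp; the last joint's range is limited). The gripper opens to 87 mm and grips with 3 to 60 N. Pads are 19 mm wide; open, the fingers measure 117 mm over their backs; the gripper's body (75 mm by 190 mm) begins 51 mm behind the grasp point.
Start: joints at [1.132, 0.321, -0.07, 1.45, 0.023, 1.371, -0.057], TCP at [0.284, -0.585, 0.245] pointing down, gripper open.
Joint ranges: [-2.86, 2.86], [-0.3, 2.09], [-1.38, 1.24], [0.06, 2.45], [-1.56, 4.7], [0.09, 2.05], [-2.69, 2.69]. Speed limits (rad/s): [2.57, 2.57, 3.14, 3.14, 3.14, 3.14, 3.14].

## Interface

Orientations are given as a rotation vector (axis times angle).
In Python, from bench import ctrl, imaging, close_job, finder gives the robot as it stands. The module is installed in compiled form; this text tells all that it offers.
- The arm moves only by the shell command python3 -m jog 'ROWS' [FORCE]. ROWS is JSON, a list that holds one entry, the list of rows, each a list of 7 numbers: the shift along the tool's x, y, z in cm, then the turn, a rotation vector about the tool's x, y, z in degrees, then the finger opening in cm, from 0 to 8.7. In form: [[[dx, dy, dz, ax, ay, az, claw], ...]]. A call has 1 to 12 rows; each row shifts and turns the commanded pose from where the row before left it, along the tool's axes as they then stand; what a row does not reach is not made up. A row lasts 1/10 s, in which the tool goes at most 50 mm and 8.59 degrees, less where a joint would pass 70% of its speed; a pose out of reach is approached as far as the arm can. A call is refused whole if a number of a shift passes 5 or a number of a turn 8.59, either way. A call with a gripper value outside its range is refused whole. The fingers move at their own pace and stop on an object; FORCE is the grip in N (left out, the last holds). Time passes only in rows, so rows that do not move let the fingers close. It gives the time, the measured TCP pose, the force and the opening at its end, in the units of the state.
- ctrl.get_state(): the state, without advancing time (a new reading comes with each control period).
- imaging.get_image(name): name is "side" or "top"; returns a dict with "frame" (420x560x3 uint8, red, green, blue), "intrinsics" (3x3 intrinsics, pixels), "pose" (4x4, takes a point from camera to world coordinates). Camera axes: x right, y down, z forward; pixel columns grow to the right and rows downward; lengths in m; the calibration is good to about 2 mm. A picture is of the moment at which its call begins. There is no depth.
- close_job(): hands the job in, once; it reports no verdict.
Trained networks look in the newest picture that a camera, given by its name, has taken for a name from the list of things; names that differ only in an ending like _2 or _b are one class to them, and where a whole thing is asked for, a point or a joint stands for the part that bears it (a point fixed in the world has none). Each returns a list of dicts, best first, with "conf" (0 to 1); they miss things now and then, are a little off and sometimes report something else, mostly with a low value. They report only what shows in the picture. A call takes as long as a camera call. They do not tell look-alikes from the thing itself.
- finder.trace(label, camera): "region" (420x560 bool, what is visible of it) and "point" ([row, column] as shares, 0 to 1, of the picture: columns of its width, rows of its height, amid what is visible of it).
- finder.spot_point(label, camera): "point" ([row, column] as shares, 0 to 1, of the picture: columns of its width, rows of its height: a listed point, or the origin of a listed thing).
The state is a dict: "time": time; "joint_positions": joint angles; "qd": joint speeds; "joint_torque": joint torques, N m; "position": TCP position; "tool_rot": TCP orientation; "ft_force": force on the tool from outside, world axes, zero at the start; "torque": the same for the moment, N m; "grip_width": opening from 0.0 (shut) to 1.0 (fully open).
Only numpy, scipy, OpenCV 4.12 (cv2) and the standard library are available. Lean on these libraries where they do the work, as an engineer would, in place of code of your own. Each camera call takes 0.05 s, during which the arm holds its last target. There are 200 camera calls.

## Task

Take the orange sanding drum out of the bit rack, stand it upright in the chuck of the drill (open the jaws wider first if they stand too close) so that its steel collar sits right down on the jaws, then turn the chuck sleeve clockwise (seen from above) until the jaws grip the shank tightly. Let go and leave everything as it is: the other two bits stay in the rack, and the red spray can and the amber bottle stay where they stand.

Things in the scene. Friction and masses are not known exactly. Their poses are not given: they have to be found in the camera images.
- chuck_mouth (a point): Centre of the mouth of the chuck, on its axis, level with the tops of its three bright steel jaws, 182 mm above the table. The drill (green, fixed, in a grey bench stand) points straight up. This frame's x axis is the direction of the drill's green pistol handle, which leaves the body at 46 mm height and ends in a black battery 180 mm from the axis (top at 92 mm); everything of the drill and stand lies below 124 mm, but for the chuck above it
- sleeve_grip (a point): Point on the chuck axis at the height to grip the sleeve, 170 mm above the table. The sleeve is a black fluted cylinder with a white mark, 46 mm in diameter, 40 mm tall, from 140 to 180 mm above the table; fingers may reach down beside it to 130 mm. Once the bit is in, its top stands 46 mm above this point (32 mm above the jaws, 28 mm wide)
- sleeve_body (a joint): Turn of the chuck sleeve in rad, growing clockwise seen from above: 0 = jaws fully open, stop at 2.7. All jaws close 1.5 mm of radius per rad, meet the shank at about 2.0 and hold it tightly from 2.3. Starts at 0.2 to 1.8: below 0.7 the shank drops in easily, above 1.5 the jaws must first be opened. 0.12 N m turns it; it stays where left. Closing needs more than one wrist turn: let go and grip again
- jaw0: Steel chuck jaw, smooth, 5 mm wide, 32 mm tall, in a slot in the chuck, at the side of the drill's handle; origin on the chuck axis when the jaws are open, 150 mm above the table. It slides towards the axis along its own -x. When open the jaws leave a hole 16 mm wide. Once they press on the shank the sleeve gets stiffer: a 25 N grip slips on it at about 2.5 rad, which is tight enough
- jaw1: As jaw0, 120 degrees counter-clockwise from it seen from above
- jaw2: As jaw0, 240 degrees counter-clockwise from it seen from above
- drum_center (a point): Centre of the orange sanding drum of the bit to be fitted. Drum 28 mm in diameter, 20 mm tall; under it a steel neck 12 mm thick and 9 mm long, a steel collar 22 mm wide and 3 mm thick (its underside 22 mm below this point) and a round steel shank 10 mm in diameter and 36 mm long (its foot 58 mm below this point). When fully home this point is 22 mm above the chuck mouth. Axis z points up along the bit. About 60 g
- drum: The same bit (orange drum); origin at the foot of its shank
- rack: Plywood block, 50 x 160 x 40 mm high, fixed, origin under its centre, with three holes 11.5 mm wide and 30 mm deep in a row along its y axis, 50 mm apart. Each holds one bit upright, its drum centre 68 mm above the table; which bit is in which hole varies. Neighbouring heads are up to 40 mm wide, so take the drum with the fingers closing along the block's x axis
- brush_center (a point): Bystander: grey wire-wheel bit in the rack (head 40 mm wide, 12 mm tall, with a brass button, from 10 mm below this point to 6 mm above it)
- cone_center (a point): Bystander: white cone-shaped bit in the rack (head 24 mm wide, 26 mm tall, top 16 mm above this point)
- can_center (a point): Bystander: red-labelled spray can standing near the drill, 66 mm in diameter, 175 mm tall; this point is half-way up
- bottle_center (a point): Bystander: amber bottle standing near the drill, 44 mm in diameter, 150 mm tall; this point is half-way up
Things that resemble listed ones, but are neither listed nor needed, are in the scene too. There is more than one size of the drum; the job needs the middle-sized.

How it is judged:
On the way, in this order (a step that is already met when the one before it is completed fails the run):
1. the orange drum stands in the open chuck, its collar down on the jaws, before the jaws close on it (z of drum_center in the frame of chuck_mouth between 0.018 and 0.025 m and horizontal distance between drum_center and chuck_mouth below 0.008 m and value of joint sleeve_body below 1.6 rad), for 0.1 s.
2. the sleeve is turned until all three jaws grip the shank (z of drum_center in the frame of chuck_mouth between 0.018 and 0.025 m and contact force between drum and jaw0 above 6 N and contact force between drum and jaw1 above 6 N and contact force between drum and jaw2 above 6 N and value of joint sleeve_body above 1.9 rad), for 0.2 s.
At the end, for the whole second after the job is handed in: The orange drum's bit is held in the chuck: each of the three jaws presses its shank with more than 6 N, its collar is down on the jaws (drum centre 18 to 25 mm above the chuck mouth), the sleeve is past 1.9 rad, its drum is centred within 2 mm and upright within 0.05 rad, at rest (all of step 2 and horizontal distance between drum_center and chuck_mouth below 0.002 m and angle between drum's own z axis and vertical below 0.05 rad and linear speed of drum below 0.02 m/s); the robot touches nothing.
It fails at once if the spray can or the bottle is pushed more than 20 mm (distance of any of can_center, bottle_center from where it was at the start of the episode above 0.02 m).
It fails at once if another bit is taken out of the rack or tilted far (distance of any of brush_center, cone_center from where it was at the start of the episode above 0.015 m).
It also fails if it takes over 72 s, if anything falls off the work surface, if the arm or the gripper's body presses on something with over 40 N, if the wrist force passes 120 N, or if a joint passes its speed limit or range.

## Working session

There is one attempt and no reset: what is moved stays moved. The work goes in short steps, Python scripts to look and compute and a shell command to move; the robot and the scene stay as the last step left them, time stands still between calls to the robot, and variables do not carry over. Pictures are saved under pics/ and viewed, about 8 in all and at most 12, crops included, and the job is handed in when it is done.

```bash
mkdir -p pics
cat > h.py <<'E'
import numpy as np, cv2
from bench import ctrl, imaging, close_job, finder
from scipy.spatial.transform import Rotation as R
def at_z(d,pt,z):
    K=np.array(d["intrinsics"]);T=np.array(d["pose"])
    u,v=pt[1]*560,pt[0]*420
    r=T[:3,:3]@np.linalg.inv(K)@[u,v,1]; o=T[:3,3]
    return o+r*(z-o[2])/r[2]
def proj(d,p):
    K=np.array(d["intrinsics"]);T=np.array(d["pose"])
    c=K@(T[:3,:3].T@(np.array(p)-T[:3,3])); return c[:2]/c[2]
def save(d,n,crop=None,s=1):
    f=d["frame"][:,:,::-1]
    if crop: f=f[crop[0]:crop[1],crop[2]:crop[3]]
    cv2.imwrite("pics/"+n,cv2.resize(f,None,fx=s,fy=s,interpolation=cv2.INTER_CUBIC))
E
python3 - <<'E'
from h import *
st=ctrl.get_state();print({k:np.round(v,3) for k,v in st.items()}, R.from_rotvec(st["tool_rot"]).as_matrix().round(2))
ims={c:imaging.get_image(c) for c in("side","top")}
cv2.imwrite("pics/a.png",cv2.resize(np.hstack([ims[c]["frame"][:,:,::-1] for c in ims]),(800,300)))
save(ims["top"],"top.png",None,1.42)
save(ims["side"],"side.png",None,1.42)
Z=dict(chuck_mouth=.182,drum_center=.068,brush_center=.068,cone_center=.068,can_center=.0875,bottle_center=.075,rack=0)
for c in ims:
  print(c,np.round(ims[c]["pose"],3).tolist())
  for n,z in Z.items():
    for q in finder.spot_point(n,c)[:4]: print(n,round(q["conf"],2),np.round([q["point"][1]*560,q["point"][0]*420]),at_z(ims[c],q["point"],z).round(3))
E
```

```text
{'time': np.float64(0.0), 'joint_positions': array([ 1.132,  0.322, -0.07 ,  1.452,  0.023,  1.371, -0.057]), 'qd': array([ 0.   ,  0.001,  0.002, -0.001, -0.   , -0.001, -0.001]), 'joint_torque': array([-0.0000e+00, -4.9129e+01, -4.0400e-01, -3.1253e+01, -6.4000e-02,
        4.4000e-02,  0.0000e+00]), 'position': array([ 0.284, -0.584,  0.243]), 'tool_rot': array([-3.06e+00, -7.05e-01,  1.00e-03]), 'ft_force': array([-0.583, -0.057,  0.367]), 'torque': array([ 0.046, -0.   , -0.001]), 'grip_width': np.float64(0.998)} [[ 0.9   0.44 -0.  ]
 [ 0.44 -0.9   0.  ]
 [-0.   -0.   -1.  ]]
side [[-0.754, -0.386, 0.532, -0.033], [-0.657, 0.427, -0.621, 0.61], [0.013, -0.818, -0.575, 0.714], [0.0, 0.0, 0.0, 1.0]]
chuck_mouth 0.64 [317. 165.] [ 0.516 -0.186  0.182]
drum_center 0.67 [188. 243.] [0.632 0.16  0.068]
drum_center 0.49 [199. 272.] [0.535 0.207 0.068]
drum_center 0.49 [171. 305.] [0.504 0.305 0.068]
brush_center 0.6 [223. 262.] [0.52  0.151 0.068]
cone_center 0.59 [238. 257.] [0.508 0.115 0.068]
can_center 0.76 [346. 218.] [ 0.392 -0.156  0.088]
bottle_center 0.72 [272. 197.] [ 0.609 -0.115  0.075]
rack 0.8 [223. 284.] [0.522 0.153 0.   ]
top [[0.028, -0.983, 0.183, 0.338], [-0.999, -0.03, -0.009, -0.018], [0.014, -0.183, -0.983, 1.134], [0.0, 0.0, 0.0, 1.0]]
chuck_mouth 0.8 [353. 212.] [ 0.518 -0.181  0.182]
chuck_mouth 0.52 [351. 215.] [ 0.511 -0.178  0.182]
drum_center 0.65 [142. 212.] [0.525 0.289 0.068]
drum_center 0.53 [178. 208.] [0.537 0.207 0.068]
drum_center 0.49 [195. 170.] [0.628 0.173 0.068]
brush_center 0.67 [199. 216.] [0.52  0.156 0.068]
cone_center 0.59 [351. 215.] [ 0.532 -0.198  0.068]
cone_center 0.54 [218. 219.] [0.513 0.111 0.068]
can_center 0.88 [338. 273.] [ 0.396 -0.164  0.087]
bottle_center 0.64 [309. 186.] [ 0.596 -0.098  0.075]
bottle_center 0.44 [203. 220.] [0.509 0.146 0.075]
rack 0.88 [200. 223.] [0.514 0.163 0.   ]
```

View pics/top.png

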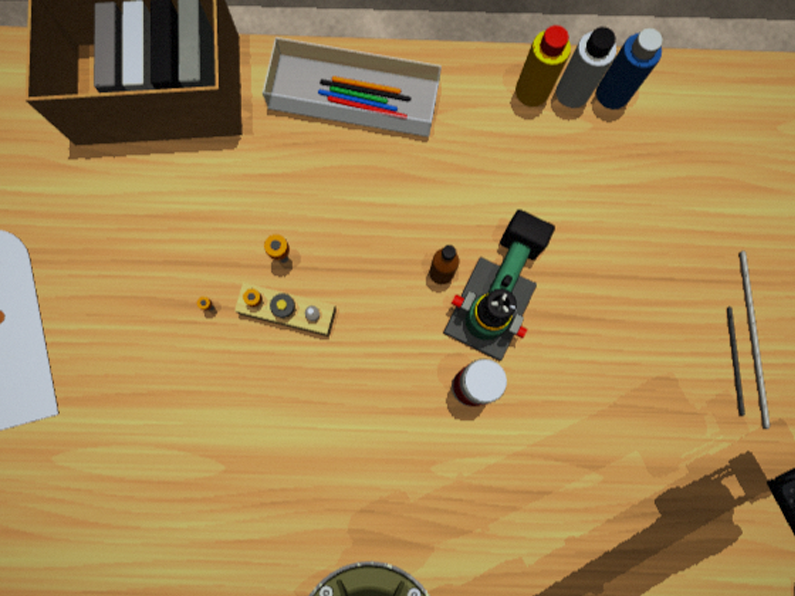

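View pics/side.png

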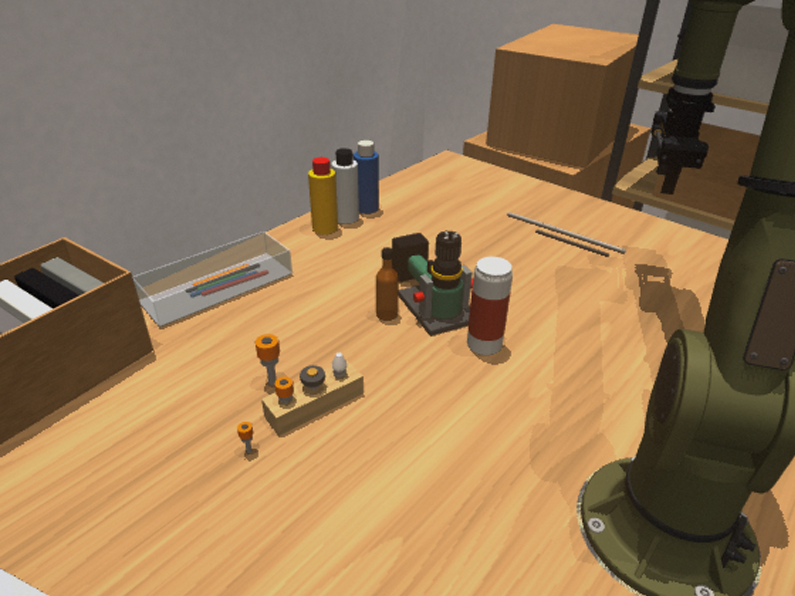

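The top view shows the rack at about (285,308), with the middle drum in its left hole at (252,297). The large drum (276,247) and small drum (205,303) stand loose and are decoys. The chuck is at about (500,300), the can at (480,385) and the bottle at (445,265). The side view agrees, so the target drum is at about (0.536, 0.207) and the chuck at about (0.517, -0.183). I'll open the jaws first, because the starting sleeve angle isn't known.

```bash
python3 -m jog '[[[3.2,-2.15,0,0,0,0,8.7],[3.2,-2.15,0,0,0,0,8.7],[3.2,-2.15,0,0,0,0,8.7],[3.2,-2.15,0,0,0,0,8.7],[3.2,-2.15,0,0,0,0,8.7],[3.2,-2.15,0,0,0,0,8.7],[3.2,-2.15,0,0,0,0,8.7],[3.2,-2.15,0,0,0,0,8.7],[3.2,-2.15,0,0,0,0,8.7],[3.2,-2.15,0,0,0,0,8.7],[3.2,-2.15,0,0,0,0,8.7],[3.2,-2.15,0,0,0,0,8.7]]]' 12
python3 - <<'E'
from h import *
d=imaging.get_image("side"); t=imaging.get_image("top")
s=ctrl.get_state();print(s["position"].round(4),s["joint_positions"].round(2), s["tool_rot"].round(3))
for c,i in(("side",d),("top",t)):
  for n,z in(("chuck_mouth",.182),("sleeve_grip",.170)):
    for q in finder.spot_point(n,c)[:2]: print(c,n,q["conf"],at_z(i,q["point"],z).round(4))
# rack yaw
rg=finder.trace("rack","top")[0]["region"].astype(np.uint8)
print(cv2.minAreaRect(cv2.findNonZero(rg)))
cv2.imwrite("pics/b.png",np.hstack([cv2.resize(d["frame"][90:240,240,None].repeat(1,1) if 0 else d["frame"][90:250,240:400,::-1],(400,400)),cv2.resize(t["frame"][130:290,270:430,::-1],(400,400))]))
E
```

```text
time: 2.0
position: [0.5174, -0.1832, 0.2449]
tool_rot: [3.061, 0.705, 0.001]
ft_force: [1.1, -0.5, -0.2]
grip_width: 1.0
[ 0.5196 -0.1775  0.245 ] [ 0.65  0.13 -0.4   1.69  0.05  1.33 -0.87] [-3.056 -0.72  -0.005]
side chuck_mouth 0.78 [ 0.5153 -0.1944  0.182 ]
side sleeve_grip 0.6 [ 0.529  -0.1864  0.17  ]
top chuck_mouth 0.69 [ 0.5156 -0.1874  0.182 ]
top chuck_mouth 0.52 [ 0.5718 -0.094   0.182 ]
top sleeve_grip 0.72 [ 0.5145 -0.1799  0.17  ]
((200.73529052734375, 217.05885314941406), (68.88011932373047, 22.55581283569336), 14.03624439239502)
```

View pics/b.png

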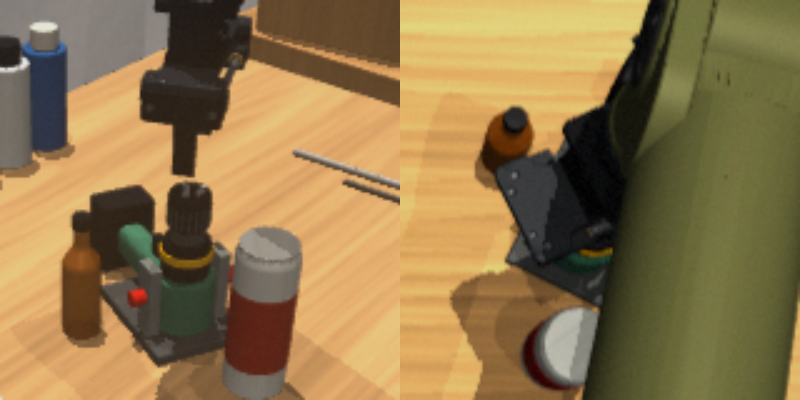

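The side crop shows the finger at (183,150) directly above the chuck top at (188,185). In the top crop the arm hides the chuck. I'll descend next.

```bash
python3 -m jog '[[[0,0,1.2,0,0,0,8.7],[0,0,1.2,0,0,0,8.7],[0,0,1.2,0,0,0,8.7],[0,0,1.2,0,0,0,8.7],[0,0,1.2,0,0,0,8.7],[0,0,1.2,0,0,0,8.7],[0,0,0,0,0,0,8.7],[0,0,0,0,0,0,8.7],[0,0,0,0,0,0,8.7]]]' 12
python3 - <<'E'
from h import *
for _ in range(3):
  d=imaging.get_image("side")
  s=ctrl.get_state();print(s["time"],s["position"].round(4), s["tool_rot"].round(3),s["ft_force"].round(1))
E
python3 -m jog '[[[0,0,0,0,0,0,3],[0,0,0,0,0,0,3],[0,0,0,0,0,0,3],[0,0,0,0,0,0,3],[0,0,0,0,0,0,3],[0,0,0,0,0,0,3],[0,0,0,0,0,0,3],[0,0,0,0,0,0,3]]]' 12
```

```text
time: 3.25
position: [0.5173, -0.1846, 0.1732]
tool_rot: [3.061, 0.705, 0.001]
ft_force: [0.4, 0.1, -0.7]
grip_width: 1.003
3.3 [ 0.5173 -0.1847  0.1733] [3.061e+00 7.050e-01 2.000e-03] [-0.2  0.3 -0.2]
3.35 [ 0.5173 -0.1847  0.1733] [3.06e+00 7.05e-01 2.00e-03] [ 0.6 -0.1  0.6]
3.4 [ 0.5172 -0.1847  0.1733] [3.061e+00 7.050e-01 2.000e-03] [1.  0.5 0.4]
time: 4.2
position: [0.5153, -0.1814, 0.1723]
tool_rot: [-3.056, -0.706, 0.005]
ft_force: [-5.7, 7.2, 4.2]
grip_width: 0.518
```

```bash
python3 -m jog '[[[0,-0.35,0,0,0,0,3],[0,0,0,0,0,0,3],[0,0,0,0,0,0,3]]]' 12; python3 -m jog '[[[0,0,0,0,0,-7,3],[0,0,0,0,0,-7,3],[0,0,0,0,0,-7,3],[0,0,0,0,0,-7,3],[0,0,0,0,0,-7,3],[0,0,0,0,0,0,3]]]' 12
python3 -c "
from h import *
s=ctrl.get_state();print(s['joint_positions'].round(2),s['torque'].round(2),np.degrees(2*np.arctan2(s['tool_rot'][1],s['tool_rot'][0])))"
```

```text
time: 4.5
position: [0.5152, -0.1812, 0.1724]
tool_rot: [-3.061, -0.705, 0.0]
ft_force: [0.3, 1.5, -0.8]
grip_width: 0.527
time: 5.1
position: [0.5151, -0.1812, 0.1724]
tool_rot: [-2.707, -1.594, 0.0]
ft_force: [-0.2, 0.6, -0.1]
grip_width: 0.52
[ 0.7   0.18 -0.45  1.79  0.08  1.19 -0.28] [0.31 0.15 0.07] -299.024059268825
```

```bash
python3 -m jog '[[[0,0,0,0,0,-7,3],[0,0,0,0,0,-7,3],[0,0,0,0,0,-7,3],[0,0,0,0,0,-7,3],[0,0,0,0,0,-7,3],[0,0,0,0,0,0,3]]]' 12
python3 -c "
from h import *
s=ctrl.get_state();print(s['joint_positions'].round(2),s['torque'].round(2),np.degrees(2*np.arctan2(s['tool_rot'][1],s['tool_rot'][0])))"
```

```text
time: 5.7
position: [0.5151, -0.1812, 0.1724]
tool_rot: [-2.105, -2.331, 0.0]
ft_force: [0.8, 1.4, -0.4]
grip_width: 0.523
[ 0.75  0.18 -0.51  1.79  0.1   1.19  0.32] [0.23 0.2  0.17] -264.16211448847866
```

The chuck axis now measures (0.515, -0.181), held steady through the turn, and the sleeve has opened by 70°. Next I'll release, rise and go to the drum.

```bash
python3 -m jog '[[[0,0,0,0,0,0,8.7],[0,0,0,0,0,0,8.7],[0,0,0,0,0,0,8.7],[0,0,0,0,0,0,8.7],[0,0,-1.5,0,0,0,8.7],[0,0,-1.5,0,0,0,8.7],[0,0,-1.5,0,0,0,8.7],[0,0,-1.5,0,0,0,8.7],[0,0,-1.5,0,0,0,8.7],[0,0,0,0,0,0,8.7]]]' 12
python3 -m jog '[[[3.2,0.5,0,0,0,0,8.7],[3.2,0.5,0,0,0,0,8.7],[3.2,0.5,0,0,0,0,8.7],[3.2,0.5,0,0,0,0,8.7],[3.2,0.5,0,0,0,0,8.7],[3.2,0.5,0,0,0,0,8.7],[3.2,0.5,0,0,0,0,8.7],[3.2,0.5,0,0,0,0,8.7],[3.2,0.5,0,0,0,0,8.7],[3.2,0.5,0,0,0,0,8.7],[3.2,0.5,0,0,0,0,8.7],[3.2,0.5,0,0,0,0,8.7]]]'
python3 -m jog '[[[0,0,0,0,0,5,8.7],[0,0,0,0,0,5,8.7],[0,0,0,0,0,5,8.7],[0,0,0,0,0,5,8.7],[0,0,0,0,0,0,8.7],[0,0,0,0,0,0,8.7]]]'
python3 - <<'E'
from h import *
ims={c:imaging.get_image(c) for c in("side","top")}
s=ctrl.get_state();print(s["position"].round(4),np.degrees(2*np.arctan2(s['tool_rot'][1],s['tool_rot'][0]))%360)
for c in ims:
  for n,z in (("drum_center",.068),("brush_center",.068),("cone_center",.068)):
    for q in finder.spot_point(n,c)[:4]: print(c,n,round(q["conf"],2),np.round([q["point"][1]*560,q["point"][0]*420]),at_z(ims[c],q["point"],z).round(4))
  for q in finder.trace("drum","side" if c=="side" else "top")[:4]:
    ys,xs=np.where(q["region"]); print(c,"trace",q["conf"],xs.min(),xs.max(),ys.min(),ys.max())
cv2.imwrite("pics/c.png",np.hstack([cv2.resize(ims["side"]["frame"][190:350,120:280,::-1],(400,400)),cv2.resize(ims["top"]["frame"][130:290,100:260,::-1],(400,400))]))
E
```

```text
time: 6.7
position: [0.5167, -0.1817, 0.2507]
tool_rot: [2.1, 2.33, 0.002]
ft_force: [-0.1, 0.1, -0.2]
grip_width: 0.992
time: 7.9
position: [0.5349, 0.2078, 0.2471]
tool_rot: [-2.104, -2.333, 0.001]
ft_force: [-0.3, 0.2, -0.4]
grip_width: 0.999
time: 8.5
position: [0.535, 0.2066, 0.2472]
tool_rot: [-2.474, -1.935, 0.001]
ft_force: [-1.0, 0.6, 0.4]
grip_width: 1.001
[0.5351 0.2067 0.2473] 76.02486404638603
side drum_center 0.86 [187. 241.] [0.6379 0.157  0.068 ]
side drum_center 0.64 [199. 272.] [0.5361 0.2065 0.068 ]
side drum_center 0.52 [175. 303.] [0.502  0.2991 0.068 ]
side brush_center 0.53 [222. 263.] [0.5207 0.1532 0.068 ]
side brush_center 0.44 [320. 164.] [ 0.6288 -0.3653  0.068 ]
side cone_center 0.42 [239. 256.] [0.5088 0.1102 0.068 ]
side trace 0.8 180 196 235 269
side trace 0.67 194 206 265 283
side trace 0.64 167 177 296 318
top drum_center 0.81 [194. 169.] [0.6311 0.1737 0.068 ]
top drum_center 0.69 [180. 209.] [0.535  0.2001 0.068 ]
top brush_center 0.61 [201. 214.] [0.5227 0.1506 0.068 ]
top brush_center 0.28 [179. 208.] [0.5364 0.2043 0.068 ]
top cone_center 0.6 [217. 219.] [0.5126 0.1135 0.068 ]
top trace 0.81 187 203 165 184
top trace 0.63 173 184 203 215
```

View pics/c.png

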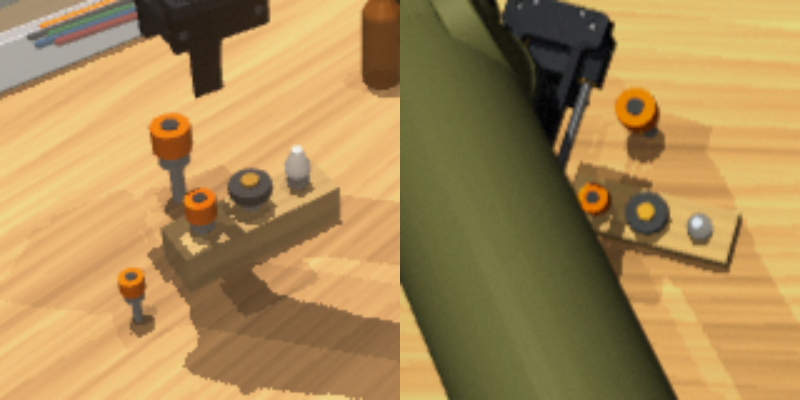

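The side crop shows the middle drum in the rack at (200,207), which is full-frame (200,273), with the finger above it. The large drum (170,140) and small drum (132,285) stand loose. By my estimate the large drum is about 0.10 m high and 98 mm away along the closing axis, so the gripper clears it. I'll open to only 6.5 cm and descend.

```bash
python3 -m jog '[[[-0.2,0,1.8,0,0,0,6.5],[0,0,1.8,0,0,0,6.5],[0,0,1.8,0,0,0,6.5],[0,0,1.8,0,0,0,6.5],[0,0,1.8,0,0,0,6.5],[0,0,1.8,0,0,0,6.5],[0,0,1.8,0,0,0,6.5],[0,0,1.8,0,0,0,6.5],[0,0,1.8,0,0,0,6.5],[0,0,1.1,0,0,0,6.5],[0,0,0,0,0,0,6.5],[0,0,0,0,0,0,6.5]]]' 12
python3 -m jog '[[[0,0,0,0,0,0,1.5],[0,0,0,0,0,0,1.5],[0,0,0,0,0,0,1.5],[0,0,0,0,0,0,1.5],[0,0,0,0,0,0,1.5],[0,0,0,0,0,0,1.5],[0,0,0,0,0,0,1.5],[0,0,0,0,0,0,1.5]]]' 10
```

```text
time: 10.2
position: [0.535, 0.205, 0.075]
tool_rot: [2.476, 1.933, 0.001]
ft_force: [1.2, -0.7, 1.0]
grip_width: 0.75
time: 11.0
position: [0.5344, 0.2049, 0.0745]
tool_rot: [-2.476, -1.933, 0.001]
ft_force: [-1.8, -0.3, 0.9]
grip_width: 0.313
```

```bash
python3 -m jog '[[[0,0,0,0,0,0,1.5],[0,0,-1,0,0,0,1.5],[0,0,-1.5,0,0,0,1.5],[0,0,-2,0,0,0,1.5],[0,0,-2.5,0,0,0,1.5],[0,0,-2.5,0,0,0,1.5],[0,0,-2.5,0,0,0,1.5],[0,0,-2.5,0,0,0,1.5],[0,0,-2.5,0,0,0,1.5],[0,0,-2.5,0,0,0,1.5],[0,0,0,0,0,0,1.5]]]' 25
python3 - <<'E'
from h import *
s=ctrl.get_state();p=s["position"];T=R.from_rotvec(s["tool_rot"]).as_matrix();print(p.round(4))
d=imaging.get_image("side")
D=np.array([.5151,-.1812,0])-p;D[2]=0
print("to chuck in tool cm",(T.T@D*100).round(2), T.round(3).tolist())
for q in finder.spot_point("drum_center","side")[:3]:print(q["conf"],np.array(q["point"])*[420,560],at_z(d,q["point"],p[2]-.0065))
print(proj(d,p-[0,0,.0065]))
save(d,"d.png",(130,330,100,300),3)
E
```

```text
time: 12.1
position: [0.5364, 0.2061, 0.2747]
tool_rot: [2.474, 1.931, 0.012]
ft_force: [0.8, 0.9, -0.5]
grip_width: 0.313
[0.5364 0.2061 0.2747]
to chuck in tool cm [-38.09   7.33  -0.09] [[0.243, 0.97, 0.008], [0.97, -0.243, 0.002], [0.004, 0.007, -1.0]]
0.94 [243.894 186.816] [0.42527379 0.30176574 0.26817449]
0.59 [193.704 188.384] [0.54246524 0.20324527 0.26817449]
0.58 [302.19  173.096] [0.33944496 0.39535582 0.26817449]
[189.22991619 195.45193887]
```

View pics/d.png

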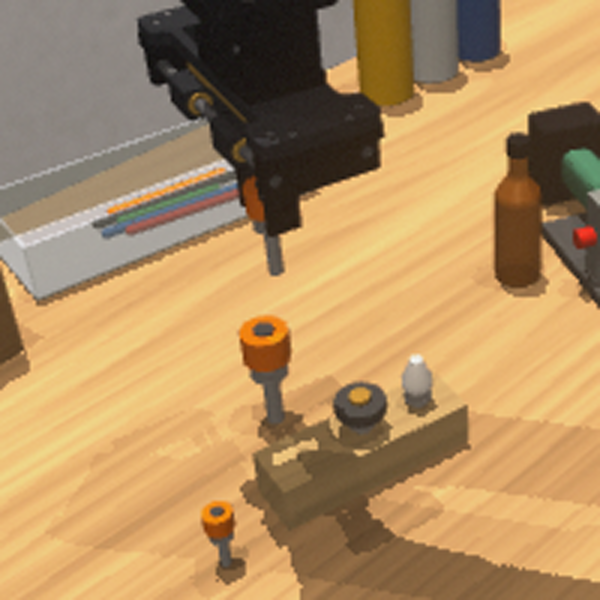

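The drum is held between the fingers at (255,195), with its shank hanging down to (277,272), about as upright as the loose drum's shank. The other two bits are still in the rack. I'll carry it to the chuck.

```bash
python3 -m jog '[[[-3.15,0.6,0,0,0,0,1.5],[-3.15,0.6,0,0,0,0,1.5],[-3.15,0.6,0,0,0,0,1.5],[-3.15,0.6,0,0,0,0,1.5],[-3.15,0.6,0,0,0,0,1.5],[-3.15,0.6,0,0,0,0,1.5],[-3.15,0.6,0,0,0,0,1.5],[-3.15,0.6,0,0,0,0,1.5],[-3.15,0.6,0,0,0,0,1.5],[-3.15,0.6,0,0,0,0,1.5],[-3.15,0.6,0,0,0,0,1.5],[-3.15,0.6,0,0,0,0,1.5]]]'
python3 -m jog '[[[0,0,0,0,0,0,1.5],[0,0,0,0,0,0,1.5],[0,0,0,0,0,0,1.5]]]'
python3 - <<'E'
from h import *
d=imaging.get_image("side");t=imaging.get_image("top")
s=ctrl.get_state();p=s["position"];T=R.from_rotvec(s["tool_rot"]).as_matrix();print(p.round(4))
D=np.array([.5151,-.1812,0])-p;D[2]=0
print("to chuck in tool cm",(T.T@D*100).round(2), T.round(3).tolist())
cm=proj(d,[.5151,-.1812,.182]);ft=proj(d,p-[0,0,.0645]);print("mouth px",cm,"foot px expected",ft)
save(d,"e.png",(90,210,250,390),5)
E
```

```text
time: 13.4
position: [0.5116, -0.1804, 0.2682]
tool_rot: [-2.475, -1.932, 0.002]
ft_force: [0.1, -0.5, -0.6]
grip_width: 0.313
time: 13.7
position: [0.5126, -0.1779, 0.2688]
tool_rot: [-2.474, -1.934, 0.0]
ft_force: [-0.6, 0.8, -1.2]
grip_width: 0.315
[ 0.5128 -0.1778  0.2693]
to chuck in tool cm [-0.28  0.3  -0.  ] [[0.241, 0.971, -0.0], [0.971, -0.241, 0.0], [0.0, -0.0, -1.0]]
mouth px [315.84739708 165.65849351] foot px expected [316.34576913 158.58211883]
```

View pics/e.png

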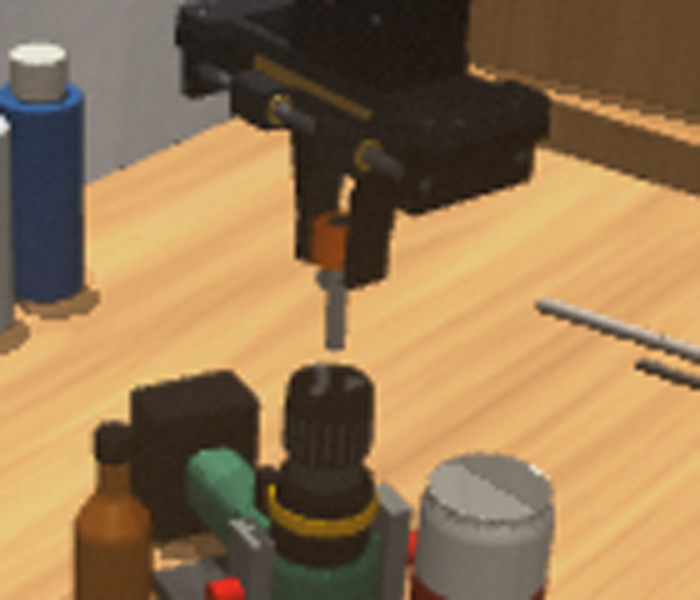

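The picture shows the shank foot at full-frame (317,159), against (316.3,158.6) predicted. The chuck mouth is at (316,165.6), against (315.8,165.7) predicted. I'll centre over the chuck and lower it.

```bash
python3 -m jog '[[[-0.28,0.3,0,0,0,0,1.5],[0,0,0.5,0,0,0,1.5],[0,0,0.5,0,0,0,1.5],[0,0,0.5,0,0,0,1.5],[0,0,0.3,0,0,0,1.5],[0,0,0,0,0,0,1.5],[0,0,0,0,0,0,1.5]]]'
python3 -m jog '[[[0,0,0.3,0,0,0,1.5],[0,0,0.3,0,0,0,1.5],[0,0,0.3,0,0,0,1.5],[0,0,0.3,0,0,0,1.5],[0,0,0,0,0,0,1.5],[0,0,0,0,0,0,1.5]]]'
```

```text
time: 14.5
position: [0.5149, -0.1828, 0.2515]
tool_rot: [2.476, 1.933, -0.0]
ft_force: [-1.1, 0.6, -1.2]
grip_width: 0.313
time: 15.1
position: [0.5149, -0.1828, 0.2394]
tool_rot: [-2.476, -1.933, 0.0]
ft_force: [0.3, 0.4, -0.1]
grip_width: 0.314
```

There's no contact force with the foot about 7 mm below the mouth, so the shank has entered the hole. I'll continue down.

```bash
python3 -m jog '[[[0,0,0.4,0,0,0,1.5],[0,0,0.4,0,0,0,1.5],[0,0,0.4,0,0,0,1.5],[0,0,0.4,0,0,0,1.5],[0,0,0.4,0,0,0,1.5],[0,0,0.4,0,0,0,1.5],[0,0,0.3,0,0,0,1.5],[0,0,0,0,0,0,1.5],[0,0,0,0,0,0,1.5]]]'
python3 -m jog '[[[0,0,0.1,0,0,0,1.5],[0,0,0.1,0,0,0,1.5],[0,0,0,0,0,0,1.5],[0,0,0,0,0,0,1.5]]]'
```

```text
time: 16.0
position: [0.515, -0.1828, 0.2126]
tool_rot: [2.476, 1.933, -0.0]
ft_force: [0.3, 0.6, -1.2]
grip_width: 0.314
time: 16.4
position: [0.5151, -0.1828, 0.2108]
tool_rot: [2.476, 1.933, 0.0]
ft_force: [0.6, -0.4, 0.3]
grip_width: 0.313
```

```bash
python3 -m jog '[[[0,0,0.1,0,0,0,1.5],[0,0,0,0,0,0,1.5],[0,0,0,0,0,0,4],[0,0,0,0,0,0,8.7],[0,0,0,0,0,0,8.7],[0,0,0,0,0,0,8.7],[0,0,0,0,0,0,8.7],[0,0,0,0,0,0,8.7]]]'
python3 - <<'E'
from h import *
d=imaging.get_image("side")
for q in finder.spot_point("drum_center","side")[:4]:print(q["conf"],np.array(q["point"])*[420,560],at_z(d,q["point"],.204))
print("expected",proj(d,[.5151,-.1812,.204]))
save(d,"f.png",(90,210,250,390),5)
E
```

```text
time: 17.2
position: [0.5149, -0.1828, 0.2094]
tool_rot: [-2.476, -1.933, 0.0]
ft_force: [-1.4, 0.5, 0.4]
grip_width: 0.774
0.67 [303.282 174.216] [0.38993328 0.36475378 0.204     ]
0.61 [242.802 185.696] [0.49540476 0.25681181 0.204     ]
0.43 [155.484 316.288] [ 0.52393634 -0.19252312  0.204     ]
expected [316.40687599 158.11235257]
```

View pics/f.png

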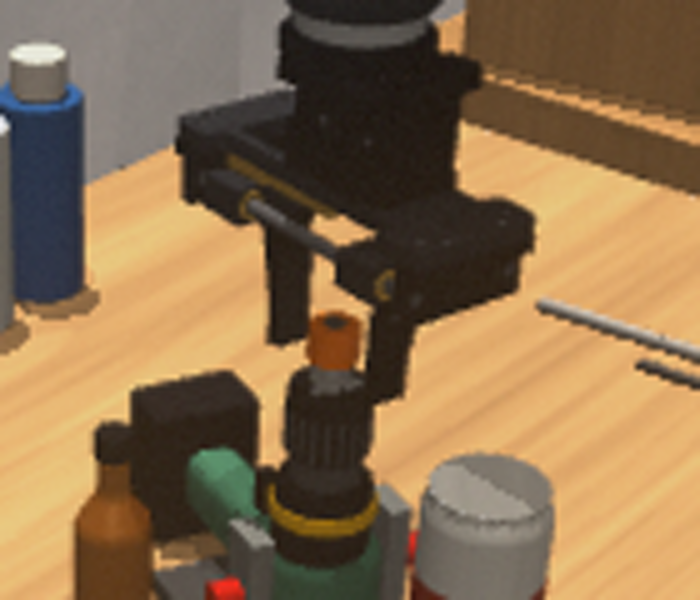

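The drum stands upright in the chuck with its centre at full-frame (316.6,158), against (316.4,158.1) expected, so it is fully home. Next I'll wind the wrist counter-clockwise at this height, then lower onto the sleeve.

```bash
python3 -m jog '[[[0.16,0,0,0,0,0,8.7],[0,0,0,0,0,-8,8.7],[0,0,0,0,0,-8,8.7],[0,0,0,0,0,-8,8.7],[0,0,0,0,0,-8,8.7],[0,0,0,0,0,-8,8.7],[0,0,0,0,0,-8,8.7],[0,0,0,0,0,-8,8.7],[0,0,0,0,0,-8,8.7],[0,0,0,0,0,-8,8.7],[0,0,0,0,0,0,8.7],[0,0,0,0,0,0,8.7]]]' 25
python3 -m jog '[[[0,0,0.6,0,0,0,8.7],[0,0,0.6,0,0,0,8.7],[0,0,0.6,0,0,0,8.7],[0,0,0.6,0,0,0,8.7],[0,0,0.6,0,0,0,8.7],[0,0,0.55,0,0,0,8.7],[0,0,0,0,0,0,8.7],[0,0,0,0,0,0,8.7]]]'
python3 -c "
from h import *
s=ctrl.get_state();print(s['joint_positions'].round(2),np.degrees(2*np.arctan2(s['tool_rot'][1],s['tool_rot'][0]))%360)"
```

```text
time: 18.5
position: [0.5153, -0.1812, 0.2096]
tool_rot: [0.872, 3.018, -0.0]
ft_force: [-0.0, 0.6, 0.5]
grip_width: 0.999
time: 19.3
position: [0.5153, -0.1812, 0.174]
tool_rot: [-0.867, -3.019, 0.0]
ft_force: [0.2, 0.9, -0.3]
grip_width: 1.0
[ 0.8   0.19 -0.56  1.79  0.11  1.2   1.22] 147.94389552318773
```

```bash
python3 -m jog '[[[0,0,0,0,0,0,3],[0,0,0,0,0,0,3],[0,0,0,0,0,0,3],[0,0,0,0,0,0,3],[0,0,0,0,0,0,3],[0,0,0,0,0,0,3],[0,0,0,0,0,0,3]]]' 25
python3 -m jog '[[[0,0,0,0,0,7,3],[0,0,0,0,0,7,3],[0,0,0,0,0,7,3],[0,0,0,0,0,7,3],[0,0,0,0,0,7,3],[0,0,0,0,0,7,3],[0,0,0,0,0,7,3],[0,0,0,0,0,7,3],[0,0,0,0,0,7,3],[0,0,0,0,0,7,3],[0,0,0,0,0,0,3],[0,0,0,0,0,0,3]]]'
python3 -c "
from h import *
s=ctrl.get_state();print(s['torque'].round(2),np.degrees(2*np.arctan2(s['tool_rot'][1],s['tool_rot'][0]))%360)"
```

```text
time: 20.0
position: [0.5153, -0.1813, 0.1741]
tool_rot: [-0.867, -3.019, 0.0]
ft_force: [0.3, -0.1, -0.3]
grip_width: 0.525
time: 21.2
position: [0.5151, -0.1814, 0.1741]
tool_rot: [-2.44, -1.979, 0.001]
ft_force: [-1.0, -1.2, 1.0]
grip_width: 0.529
[-0.11  0.17 -0.12] 78.08159439761306
```

```bash
Q="from h import *
s=ctrl.get_state();print(s['torque'].round(2),np.degrees(2*np.arctan2(s['tool_rot'][1],s['tool_rot'][0]))%360)"
python3 -m jog '[[[0,0,0,0,0,6,3],[0,0,0,0,0,6,3],[0,0,0,0,0,6,3],[0,0,0,0,0,6,3],[0,0,0,0,0,0,3]]]'; python3 -c "$Q"
python3 -m jog '[[[0,0,0,0,0,5,3],[0,0,0,0,0,5,3],[0,0,0,0,0,0,3]]]'; python3 -c "$Q"
python3 -m jog '[[[0,0,0,0,0,5,3],[0,0,0,0,0,5,3],[0,0,0,0,0,0,3]]]'; python3 -c "$Q"
```

```text
time: 21.7
position: [0.515, -0.1814, 0.174]
tool_rot: [-2.799, -1.427, 0.001]
ft_force: [-1.7, -0.7, 1.3]
grip_width: 0.527
[-0.18  0.28 -0.09] 54.02229843029181
time: 22.0
position: [0.515, -0.1814, 0.1741]
tool_rot: [-2.912, -1.18, 0.001]
ft_force: [-1.8, 0.1, 1.6]
grip_width: 0.529
[-0.15  0.36 -0.18] 44.10959323483428
time: 22.3
position: [0.515, -0.1814, 0.1741]
tool_rot: [-3.003, -0.922, 0.001]
ft_force: [-3.2, -0.7, 1.0]
grip_width: 0.521
[-0.12  0.56 -0.05] 34.14824629621842
```

```bash
Q="from h import *
s=ctrl.get_state();print(s['joint_positions'][6].round(2),s['torque'].round(2),np.degrees(2*np.arctan2(s['tool_rot'][1],s['tool_rot'][0]))%360)"
for i in 1 2 ; do :; done
python3 -m jog '[[[0,0,0,0,0,5,3],[0,0,0,0,0,5,3],[0,0,0,0,0,0,3]]]'; python3 -c "$Q"
python3 -m jog '[[[0,0,0,0,0,5,3],[0,0,0,0,0,5,3],[0,0,0,0,0,0,3]]]'; python3 -c "$Q"
python3 -m jog '[[[0,0,0,0,0,5,3],[0,0,0,0,0,5,3],[0,0,0,0,0,0,3]]]'; python3 -c "$Q"
```

```text
time: 22.6
position: [0.515, -0.1813, 0.1741]
tool_rot: [3.072, 0.658, -0.001]
ft_force: [-2.7, -0.6, 2.5]
grip_width: 0.529
-0.91 [-0.09  0.59 -0.02] 24.176120245623757
time: 22.9
position: [0.515, -0.1813, 0.174]
tool_rot: [3.117, 0.388, -0.001]
ft_force: [-3.1, 0.6, 2.5]
grip_width: 0.527
-1.08 [-0.12  0.64  0.04] 14.192118753397015
time: 23.2
position: [0.5152, -0.1813, 0.1741]
tool_rot: [3.139, 0.117, -0.0]
ft_force: [-3.4, -1.8, 2.3]
grip_width: 0.524
-1.25 [-0.13  0.57  0.4 ] 4.263602376386048
```

```bash
Q="from h import *
s=ctrl.get_state();print(s['joint_positions'][6].round(2),s['torque'].round(2),np.degrees(2*np.arctan2(s['tool_rot'][1],s['tool_rot'][0]))%360)"
python3 -m jog '[[[0,0,0,0,0,5,3],[0,0,0,0,0,5,3],[0,0,0,0,0,0,3]]]'; python3 -c "$Q"
python3 -m jog '[[[0,0,0,0,0,5,3],[0,0,0,0,0,5,3],[0,0,0,0,0,0,3]]]'; python3 -c "$Q"
python3 -m jog '[[[0,0,0,0,0,5,3],[0,0,0,0,0,5,3],[0,0,0,0,0,0,3]]]'; python3 -c "$Q"
```

```text
time: 23.5
position: [0.5166, -0.1814, 0.1742]
tool_rot: [3.137, -0.158, 0.005]
ft_force: [1.5, -2.4, -0.8]
grip_width: 0.527
-1.43 [-0.34 -0.41  0.28] 354.245867912943
time: 23.8
position: [0.5161, -0.1816, 0.1743]
tool_rot: [3.111, -0.432, 0.003]
ft_force: [0.4, -1.8, 0.3]
grip_width: 0.516
-1.6 [-0.43 -0.23  0.09] 344.18080701865085
time: 24.1
position: [0.516, -0.1817, 0.1745]
tool_rot: [3.062, -0.7, 0.003]
ft_force: [0.5, -2.8, 1.6]
grip_width: 0.52
-1.77 [-0.54 -0.2   0.56] 334.23732978213076
```

The wrist has turned 174°, further than the sleeve's whole travel from 0 to 2.7 rad, so the grip must have slipped. I'll check tightness with a somewhat firmer grip and watch the torque.

```bash
Q="from h import *
s=ctrl.get_state();print(s['joint_positions'][6].round(2),s['torque'].round(2),np.degrees(2*np.arctan2(s['tool_rot'][1],s['tool_rot'][0]))%360)"
python3 -m jog '[[[0,0,0,0,0,0,3],[0,0,0,0,0,0,3]]]' 32; python3 -c "$Q"
python3 -m jog '[[[0,0,0,0,0,4,3],[0,0,0,0,0,4,3]]]'; python3 -c "$Q"
python3 -m jog '[[[0,0,0,0,0,4,3],[0,0,0,0,0,4,3]]]'; python3 -c "$Q"
python3 - <<'E'
from h import *
d=imaging.get_image("side");save(d,"g.png",(90,210,250,390),5)
E
```

```text
time: 24.3
position: [0.516, -0.1817, 0.1745]
tool_rot: [3.061, -0.703, 0.003]
ft_force: [1.8, -3.6, 2.7]
grip_width: 0.525
-1.77 [-0.67 -0.44  0.68] 334.127111575126
time: 24.5
position: [0.5157, -0.1817, 0.1745]
tool_rot: [3.003, -0.918, 0.002]
ft_force: [1.9, -5.3, 4.4]
grip_width: 0.526
-1.91 [-0.86 -0.45  1.09] 326.00328698171035
time: 24.7
position: [0.5154, -0.1815, 0.1746]
tool_rot: [2.932, -1.126, 0.001]
ft_force: [-0.2, -2.1, 4.4]
grip_width: 0.522
-2.05 [-0.59  0.02  0.91] 317.97434327800727
```

View pics/g.png

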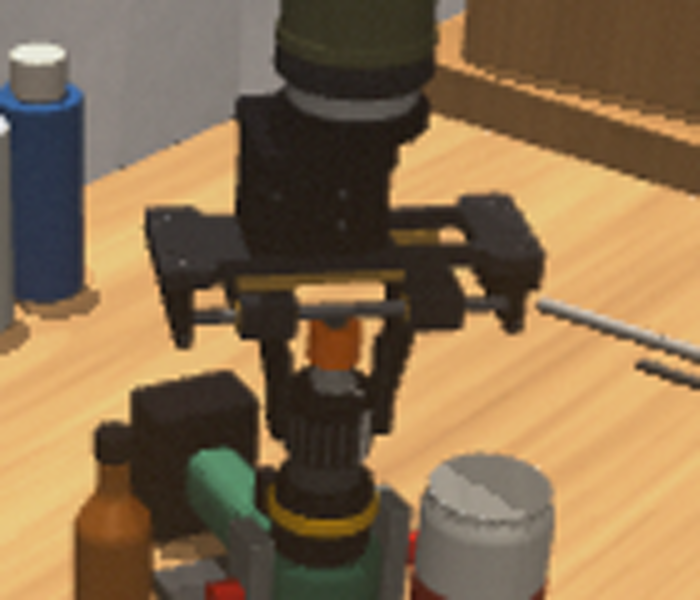

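The fingers are on the sleeve with the drum upright between them at (333,340). The sleeve resists with about 1 N m against 0.12 N m free, so it's tight. I'll release and retreat.

```bash
python3 -m jog '[[[0,0,0,0,0,0,8.7],[0,0,0,0,0,0,8.7],[0,0,0,0,0,0,8.7],[0,0,0,0,0,0,8.7],[0,0,0,0,0,0,8.7],[0,0,0,0,0,0,8.7]]]'
python3 -m jog '[[[0,0,-1,0,0,0,8.7],[0,0,-1.5,0,0,0,8.7],[0,0,-2,0,0,0,8.7],[0,0,-2,0,0,0,8.7],[0,0,-2,0,0,0,8.7],[0,0,-2,0,0,0,8.7],[0,0,0,0,0,0,8.7],[0,0,0,0,0,0,8.7],[0,0,0,0,0,0,8.7],[0,0,0,0,0,0,8.7]]]'
python3 - <<'E'
from h import *
d=imaging.get_image("side");print(ctrl.get_state()["ft_force"].round(1),"expect",proj(d,[.5151,-.1812,.204]))
f=d["frame"][90:210,250:390];h=cv2.cvtColor(f,cv2.COLOR_RGB2HSV);m=cv2.inRange(h,(4,150,90),(16,255,255));m[80:]=0;m[:40]=0
ys,xs=np.where(m);print("orange px",xs.mean()+250,ys.mean()+90,len(xs))
for n,z in(("can_center",.0875),("bottle_center",.075),("brush_center",.068),("cone_center",.068)):
  for q in finder.spot_point(n,"side")[:1]:print(n,at_z(d,q["point"],z).round(3))
save(d,"i.png",(90,290,180,390),3)
E
```

```text
time: 25.35
position: [0.5152, -0.1811, 0.1739]
tool_rot: [-2.932, 1.127, 0.001]
ft_force: [-0.6, 0.7, 0.1]
grip_width: 0.957
time: 26.35
position: [0.5148, -0.1811, 0.2781]
tool_rot: [2.932, -1.127, -0.003]
ft_force: [-0.5, 0.1, -0.4]
grip_width: 1.0
[-0.5  0.1 -0.4] expect [316.40687599 158.11235257]
orange px 316.47826086956525 157.7913043478261 115
can_center [ 0.402 -0.167  0.088]
bottle_center [ 0.609 -0.122  0.075]
brush_center [0.527 0.149 0.068]
cone_center [0.507 0.111 0.068]
```

View pics/i.png

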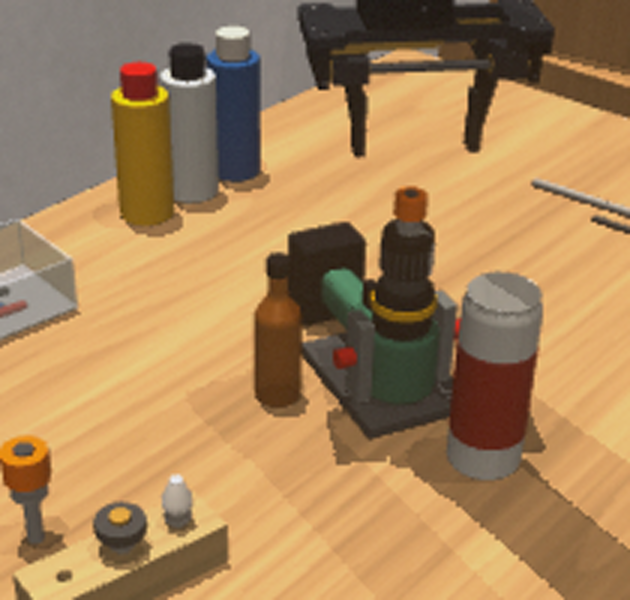

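The drum stands upright and centred in the chuck at (411,204). Can, bottle and the other two bits look undisturbed, and the gripper is clear. Handing in.

```bash
python3 -c "from h import *; print(close_job())"
```

```text
the job is handed in; nothing more can be done
None
```

The middle-sized orange drum is in the chuck with its collar down and the jaws tightened, and I handed the job in at about 26 s of the 72 s allowed. The hand-in gives no verdict.

**What I did:** I turned the sleeve 70° counter-clockwise to open the jaws. Then I took the drum from the rack, lowered it into the chuck until the collar was down, and let go. Finally I turned the sleeve clockwise with a 25 N grip until it slipped, and gave it a short final turn at 32 N.

**Last checks:**
- **Position:** the orange drum appears at pixel (316.5, 157.8), against (316.4, 158.1) expected when it is fully home. It looks upright. One pixel is about 1.7 mm, so the picture alone cannot confirm the 2 mm centring limit.
- **Tightness:** the sleeve resisted with about 1 N m, against 0.12 N m when free. The wrist turned about 190° in total, more than the sleeve's full travel. The jaw forces and the sleeve angle cannot be read directly, so tightness rests on these two signs.
- **Surroundings:** the can, bottle, wire wheel and cone look undisturbed in the picture. The finder put them within about 12 mm of their first readings, which is its usual scatter. The gripper is open, clear of the chuck, and feels no force.

**Disagreement:** the finder's readings for the chuck mouth differed by up to about 13 mm between pictures, so I used the axis position measured by gripping the sleeve.

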